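Try the latch of the yellow coin drawer at the mushroom counter

ROBOT

A 6-joint arm with a two-finger parallel gripper is mounted at the origin on the work surface. World frame = base frame: x ahead of the robot, y to its left, z up, the work surface at z = 0. Lengths are in m, angles in rad, forces in N, time in s.
With the tool pointing down it reaches from about 0.25 to 0.725 m from the base axis. Payload 4 kg.
Tool frame: the origin (TCP) lies at the very end of the fingers, on their centre line; the grasp point (between the pads) lies 19 mm behind it; z points along the fingers, y is the line along which they close (so a half turn about z gives the same grasp; the last joint's range is limited). The gripper opens to 85 mm and grips with 20 to 120 N. Pads are 22 mm wide; open, the fingers measure 114 mm over their backs; the gripper's body (76 mm by 85 mm) begins 54 mm behind the grasp point. The pads swing forward as they close: fully open they stand 13 mm farther back than shut.
Start: joints at [0, 0.241, 0.005, 1.335, 0, 1.571], TCP at [0.5, -0, 0.231] pointing down, gripper open.
Joint ranges: [-2.72, 2.72], [-1.05, 1.87], [-1.09, 1.28], [-1.99, 2.15], [-1.42, 1.44], [-3.14, 3.14]. Speed limits (rad/s): [2.79, 2.79, 3.14, 3.14, 3.14, 3.14].

INTERFACE

Orientations are given as a unit quaternion [x, y, z, w].
In Python, from workcell import bot, vision, workorder gives the robot as it stands.
- The arm moves only by the shell command python3 -m creep 'ROWS' [OPENING]. ROWS is JSON, a list of rows, each a list of 2 entries, a list of its own where there are three numbers: the shift along the tool's x, y, z in mm, then the turn, a rotation vector about the tool's x, y, z in rad. In form: [[[dx, dy, dz], [wx, wy, wz]], ...]. A call has 1 to 12 rows; each row shifts and turns the commanded pose from where the row before left it, along the tool's axes as they then stand; what a row does not reach is not made up. A row lasts 1/8 s, in which the tool goes at most 62.5 mm and 10.7 degrees, less where a joint would pass 70% of its speed; a pose out of reach is approached as far as the arm can. A call is refused whole if a number of a shift passes 62.5 or a number of a turn 0.188, either way. A call with a gripper value outside its range is refused whole. OPENING is the finger opening in mm, from 0 to 85.4, set as the call begins (- or left out, the last holds). The fingers move at their own pace and stop on an object; the grip force is fixed at half the most. Time passes only in rows, so rows that do not move let the fingers close. It gives the time, the measured TCP pose, the force, the opening and the grip force at its end, in the units of the state.
- bot.get_obs(): the state, without advancing time (a new reading comes with each control period).
- vision.camera(name): name is "scene" or "side" or "wrist"; returns a dict with "image" (480x640x3 uint8, blue, green, red), "z_map" (480x640 float32, m along the optical axis (not along the pixel's ray), 0 where there is no reading), "K" (3x3 intrinsics, pixels), "rvec" (rotation vector, rad) and "tvec" (3), from world to camera coordinates, as OpenCV has them; the wrist camera has in their place "tool_from_camera" (4x4, takes a point from camera to tool coordinates, whose origin is the TCP and whose axes are the flange's). Camera axes: x right, y down, z forward; pixel columns grow to the right and rows downward; lengths in m; the calibration is good to about 2 mm. A picture is of the moment at which its call begins: read the wrist's pose just before it.
- workorder.job_done(): hands the job in; it is judged then, once.
Trained networks look in a picture, given as the dict that the camera call returned (one of the last four; its "shot" number tells which), for a name from the list of things; names that differ only in an ending like _2 or _b are one class to them, and where a whole thing is asked for, a point or a joint stands for the part that bears it (a point fixed in the world has none). Each returns a list of dicts, best first, with "score" (0 to 1); they miss things now and then, are a little off and sometimes report something else, mostly with a low value. They report only what shows in the picture. A call takes as long as a camera call.
- vision.spot_in(picture, query): "position" ([column, row] in pixels, amid what is visible of it).
- vision.place_of(picture, query): "position" ([column, row] in pixels: a listed point, or the origin of a listed thing).
The state is a dict: "clock": time; "joint_pos": joint angles; "joint_vel": joint speeds; "tau": joint torques, N m; "eef_pos": TCP position; "tool_rot": TCP orientation; "ft_force": force on the tool from outside, world axes, zero at the start; "ft_torque": the same for the moment, N m; "grip_width": finger opening in m; "grasp_force": force on a finger pad.
Only numpy, scipy, OpenCV 4.12 (cv2) and the standard library are available. Lean on these libraries where they do the work, as an engineer would, in place of code of your own. Each camera call takes 0.05 s, during which the arm holds its last target. There are 200 camera calls.

TASK

Before the mushroom counter opens, check that the yellow coin drawer works: press the white release button on its lid so that the tray springs all the way out, then push the tray fully home until it clicks and stays shut. Leave the blue coin drawer shut.

Things in the scene. Friction and masses are not known exactly. Their poses are not given: they have to be found in the camera images.
- yellow_release (a point): Top centre of the round white button, 36 mm across, on the yellow coin drawer's lid, 45 mm behind the housing's front edge and 11 mm above the lid. Goes straight down 7 mm (1.5 to 4 N); the latch lets go about 5 mm down; springs back. The point moves with it. Axes: x from the housing's front to its back, z up. Housing fixed, 200 deep x 140 wide x 70 mm high; a blue twin stands left or right of it.
- yellow_front (a point): Centre of the outer face of the yellow drawer's aluminium tray front, an upright plate 124 wide x 58 high x 12 mm thick (7 to 65 mm above the counter). Moves with the tray. x points into the housing, the way to push it home. Shut, this face stands 15 mm proud of the housing's front edge. No handle.
- yellow_tray (a joint): How far the yellow tray is out, in m: 0 shut and latched, 0.050 sprung fully out, which takes about half a second. Pushing it home takes 2 to 12 N against its spring. The latch snaps as the tray passes 0 (button free, it bobs); push a few mm past 0, at most to the stop at -0.006; let go, it comes back to 0 and stays. Not pushed past 0, it springs out again.
- blue_front (a point): Centre of the outer face of the tray front of the blue coin drawer, same build and axes as the yellow one. Its white release button is 60 mm further along x, its top 45 mm higher. To stay shut.

How it is judged:
On the way:
1. the yellow drawer's tray has sprung out (at least 45 of its 50 mm) (value of joint yellow_tray above 0.045 m), for 0.2 s.
At the end, for the whole second after the job is handed in: the yellow drawer's tray is home and latched (within 4 mm of shut, staying there by itself), and the blue drawer's tray is still shut (within 8 mm of where it was) (value of joint yellow_tray between -0.004 and 0.004 m and distance of blue_front from where it was at the start of the episode below 0.008 m); the robot touches nothing.
It fails at once if the blue drawer's tray comes open (moves more than 15 mm) (distance of blue_front from where it was at the start of the episode above 0.015 m).
It also fails if it takes over 40 s, if anything falls off the work surface, if the arm or the gripper's body presses on something with over 40 N, if the wrist force passes 120 N, or if a joint passes its speed limit or range.

## Working session

There is one attempt and no reset: what is moved stays moved. The work goes in short steps, Python scripts to look and compute and a shell command to move; the robot and the scene stay as the last step left them, time stands still between calls to the robot, and variables do not carry over. Pictures are saved under pics/ and viewed, at most 10 in all, crops included, and the job is handed in when it is done.

```bash
mkdir -p pics; cat > h.py <<'E'
import numpy as np, cv2
from workcell import bot, vision, workorder
from scipy.spatial.transform import Rotation as R
def world(c,px,o=None):
    u,v=int(round(px[0])),int(round(px[1]))
    w=c["z_map"][max(0,v-2):v+3,max(0,u-2):u+3]; w=w[w>0]
    if len(w)==0: return None
    z=np.median(w); p=np.linalg.inv(c["K"])@np.array([px[0],px[1],1])*z
    if "rvec" in c:
        M=cv2.Rodrigues(np.array(c["rvec"],float))[0]; return M.T@(p-np.ravel(c["tvec"]))
    q=(np.array(c["tool_from_camera"])@np.r_[p,1])[:3]
    return R.from_quat(o["tool_rot"]).apply(q)+o["eef_pos"]
E
python3 - <<'E'
from h import *
o=bot.get_obs(); print(o["eef_pos"],o["tool_rot"],o["clock"])
for n in ["scene","side"]:
    c=vision.camera(n); cv2.imwrite(f"pics/{n}1.png",c["image"])
    for q in ["yellow_release","yellow_front","blue_front"]:
        for d in vision.place_of(c,q)[:2]: print(n,q,d["score"],np.round(d["position"]),world(c,d["position"]))
E
```

```text
[4.99349990e-01 3.61629964e-06 2.30399279e-01] [ 0.70710701  0.70710574 -0.00076014 -0.00075147] 0.0
scene yellow_release 0.67 [244. 201.] [ 0.57387426 -0.20152236  0.07973523]
scene yellow_front 0.61 [268. 202.] [ 0.54483552 -0.16560024  0.06870681]
scene blue_front 0.72 [462. 271.] [0.52834064 0.21900637 0.06950402]
side yellow_release 0.9 [333. 300.] [ 0.5827436  -0.19548262  0.07980208]
side yellow_front 0.74 [295. 323.] [ 0.51809471 -0.21819992  0.06403204]
side blue_front 0.8 [257. 188.] [0.50730301 0.21766098 0.0397255 ]
```

View pics/scene1.png

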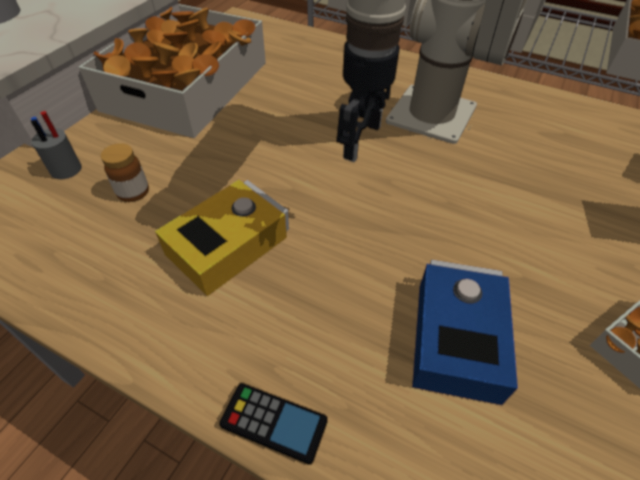

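View pics/side1.png

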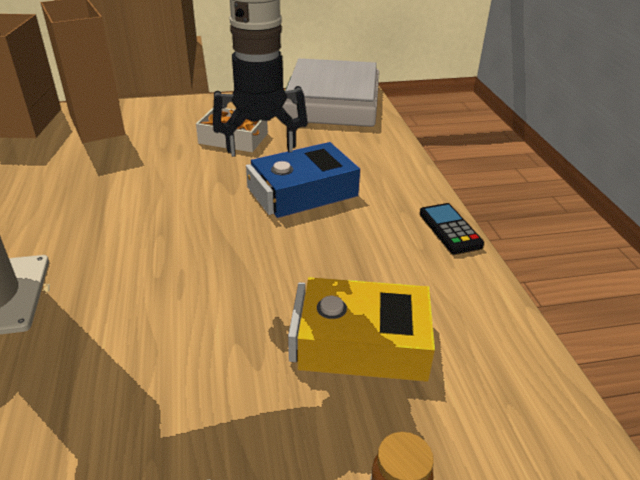

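The scene view shows the yellow drawer with its button at about (244,205) and the tray front facing the robot's side, and the blue drawer with its button at (468,290). The side view shows the yellow button at (332,306). Next I'll fit the lid rectangle to get the yaw.

```bash
python3 - <<'E'
from h import *
A=[]
for n in ["scene","side"]:
    c=vision.camera(n); hsv=cv2.cvtColor(c["image"],cv2.COLOR_BGR2HSV)
    z=c["z_map"]; v,u=np.mgrid[:480,:640]
    P=np.linalg.inv(c["K"])@np.stack([u.ravel(),v.ravel(),np.ones(u.size)])*z.ravel()
    M=cv2.Rodrigues(np.array(c["rvec"],float))[0]; W=(M.T@(P-np.reshape(c["tvec"],(3,1)))).T
    near=(np.hypot(W[:,0]-.62,W[:,1]+.2)<.2)&(z.ravel()>0)
    lid=near&(abs(W[:,2]-.07)<.006)
    yel=(hsv[...,0].ravel()>21)&(hsv[...,0].ravel()<32)&(hsv[...,1].ravel()>200)
    for nm,m in (("yellow lid",lid&yel),("all lid",lid)):
        r=cv2.minAreaRect(W[m][:,:2].astype(np.float32)*1000); print(n,nm,m.sum(),r, np.median(W[m][:,2]))
        print(cv2.boxPoints(r).round())
    b=near&(W[:,2]>.0765)&(W[:,2]<.09); print("button",b.sum(),W[b].mean(0),np.ptp(W[b],axis=0), np.mean(cv2.minEnclosingCircle(W[b][:,:2].astype(np.float32))[0:1],axis=0))
E
```

```text
scene yellow lid 6 ((658.3942260742188, -151.8779296875), (2.568863868713379, 187.41542053222656), 73.70121002197266) 0.06531052980879598
[[ 568. -127.]
 [ 748. -179.]
 [ 749. -177.]
 [ 569. -124.]]
scene all lid 6045 ((625.900146484375, -213.80027770996094), (143.01576232910156, 215.3586883544922), 73.57477569580078) 0.0696189968095314
[[ 502. -252.]
 [ 709. -313.]
 [ 749. -176.]
 [ 543. -115.]]
button 205 [ 0.58123247 -0.19945527  0.08007128] [0.03564498 0.03477133 0.00643032] [ 0.58043891 -0.2010262 ]
side yellow lid 3637 ((631.3704223632812, -217.51124572753906), (144.04177856445312, 198.84866333007812), 73.75990295410156) 0.06904342862549184
[[ 516. -259.]
 [ 707. -314.]
 [ 747. -176.]
 [ 556. -121.]]
side all lid 8306 ((625.4099731445312, -214.51824951171875), (146.20291137695312, 215.12188720703125), 73.42874908447266) 0.06921566266441247
[[ 501. -254.]
 [ 708. -315.]
 [ 749. -175.]
 [ 543. -114.]]
button 307 [ 0.57897266 -0.20338941  0.07987015] [0.03459304 0.03672787 0.00748833] [ 0.57992655 -0.2020417 ]
```

```bash
python3 -m creep '[[[-20,8,10],[0,0,0]],[[-40,16,20],[0,0,0]],[[-40,16,20],[0,0,0]],[[-40,16,20],[0,0,0]],[[-40,16,20],[0,0,0]],[[-21,9,20],[0,0,0]],[[0,0,0],[0,0,0.143]],[[0,0,0],[0,0,0.143]],[[0,0,0],[0,0,0]],[[0,0,0],[0,0,0]]]' 0
python3 - <<'E'
from h import *
o=bot.get_obs(); c=vision.camera("side"); cv2.imwrite("pics/side2.png",c["image"])
Rt=R.from_quat(o["tool_rot"]); print(o["eef_pos"],Rt.as_matrix().round(3),o["grip_width"])
print(Rt.inv().apply(np.array([.58,-.2015,.081])-o["eef_pos"])*1000)
E
```

```text
clock: 1.75
eef_pos: [0.581, -0.2009, 0.1214]
tool_rot: [0.8, 0.6, 0.0, 0.0]
ft_force: [-0.3, 0.1, -0.2]
grip_width: -0.0
grasp_force: 0.0
[ 0.58102934 -0.20091215  0.1213525 ] [[ 0.28  0.96  0.  ]
 [ 0.96 -0.28 -0.  ]
 [ 0.    0.   -1.  ]] -2.388680652888712e-06
[-0.85280056 -0.82533081 40.35246188]
```

View pics/side2.png

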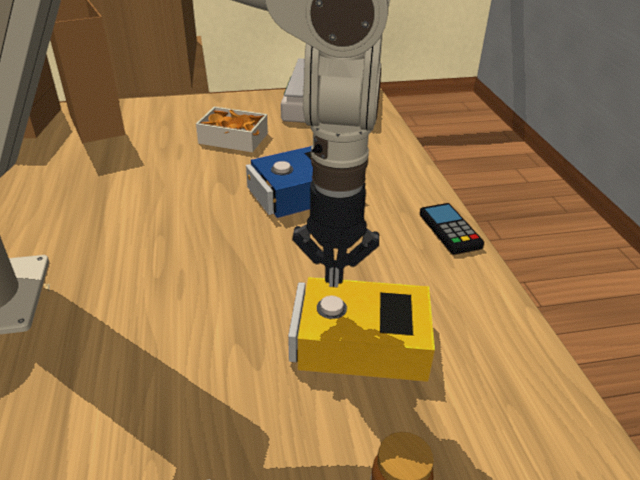

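The closed fingers at (334,285) are directly above the yellow button at (332,306), so I'll press it.

```bash
python3 -m creep '[[[0,0,20],[0,0,0]],[[0,0,16],[0,0,0]],[[0,0,4],[0,0,0]],[[0,0,3],[0,0,0]],[[0,0,2.5],[0,0,0]],[[0,0,1],[0,0,0]],[[0,0,0],[0,0,0]]]' 0
python3 - <<'E'
from h import *
c=vision.camera("side"); cv2.imwrite("pics/side3.png",c["image"]); print(bot.get_obs()["ft_force"])
E
```

```text
clock: 2.68
eef_pos: [0.5815, -0.2012, 0.0753]
tool_rot: [0.801, 0.599, 0.0, 0.001]
ft_force: [-0.0, 1.1, 2.7]
grip_width: -0.0003
grasp_force: 1.5
[-1.13822364  0.59103129  3.53824193]
```

View pics/side3.png

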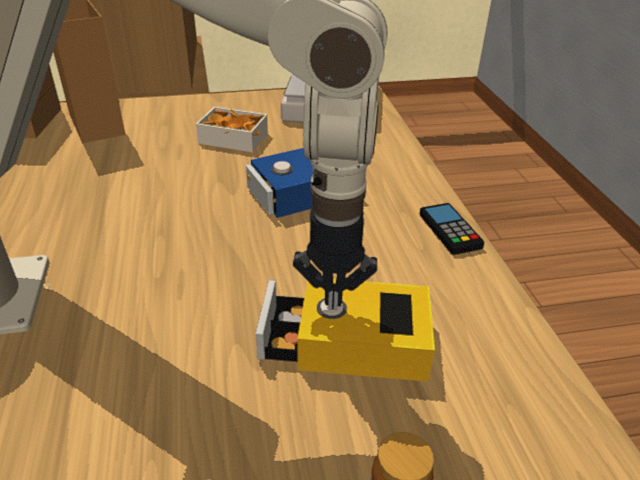

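The tray has sprung out: its front is at about (266,320) and the housing edge at column 300. I'll lift, back off past the tray front, and drop down in front of it.

```bash
python3 -m creep '[[[0,0,-20],[0,0,0]],[[0,0,-25],[0,0,0]],[[0,-30,0],[0,0,0]],[[0,-45,0],[0,0,0]],[[0,-45,0],[0,0,0]],[[0,-40,0],[0,0,0]],[[0,0,0],[0,0,0]],[[0,0,30],[0,0,0]],[[0,0,30],[0,0,0]],[[0,0,12],[0,0,0]],[[0,0,0],[0,0,0]]]' 0
python3 - <<'E'
from h import *
o=bot.get_obs(); c=vision.camera("side"); cv2.imwrite("pics/side4.png",c["image"])
Rt=R.from_quat(o["tool_rot"]); e=o["eef_pos"]; print(e,Rt.as_matrix().round(3),o["joint_pos"])
d=np.array([.959,-.283,0]); f=np.array([.522,-.1845,.048])
print("to shut face",Rt.inv().apply(f-e)*1000,"out face",Rt.inv().apply(f-.05*d-e)*1000)
E
```

```text
clock: 4.1
eef_pos: [0.4277, -0.1559, 0.0473]
tool_rot: [0.801, 0.599, -0.0, -0.0]
ft_force: [0.1, -1.1, 0.3]
grip_width: 0.0001
grasp_force: 0.0
[ 0.42769317 -0.15592762  0.04726958] [[ 0.282  0.959 -0.001]
 [ 0.959 -0.282  0.   ]
 [ 0.    -0.001 -1.   ]] [-3.49586115e-01  3.28337394e-01 -4.03101648e-01  8.40524218e-01
 -2.47598538e-05  1.50718097e+00]
to shut face [-0.80905592 98.5358977  -0.84536646] out face [-0.75987657 48.54170622 -0.78706346]
```

View pics/side4.png

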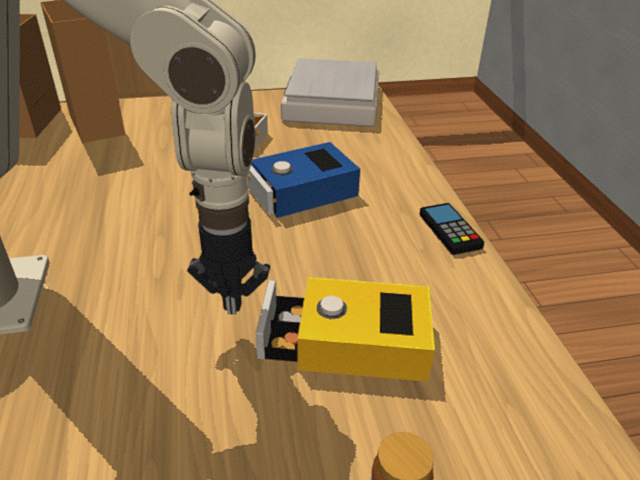

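The fingers stand clear in front of the tray, with the tip at (232,310) and the plate at about (266,320). I'll push in now.

```bash
python3 -m creep '[[[0,15,0],[0,0,0]],[[0,10,0],[0,0,0]],[[0,10,0],[0,0,0]],[[0,10,0],[0,0,0]],[[0,10,0],[0,0,0]],[[0,10,0],[0,0,0]],[[0,10,0],[0,0,0]],[[0,5,0],[0,0,0]],[[0,0,0],[0,0,0]]]' 0
python3 - <<'E'
from h import *
o=bot.get_obs(); c=vision.camera("side"); cv2.imwrite("pics/side5.png",c["image"])
Rt=R.from_quat(o["tool_rot"]); e=o["eef_pos"]; f=np.array([.522,-.1845,.048])
print("to shut face",Rt.inv().apply(f-e)*1000,"tool force",Rt.inv().apply(o["ft_force"]))
E
```

```text
clock: 5.28
eef_pos: [0.5035, -0.1782, 0.0474]
tool_rot: [0.801, 0.599, -0.001, -0.001]
ft_force: [-5.0, 2.2, 2.6]
grip_width: 0.0001
grasp_force: 2.6
to shut face [-0.80662612 19.55435758 -0.60745755] tool force [ 0.70470641 -5.45282322 -2.62769243]
```

View pics/side5.png

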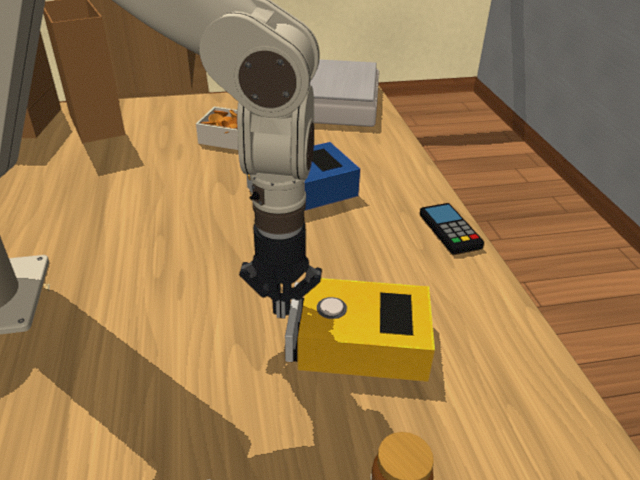

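The tray is nearly home, with its plate at column ~292 and 5.5 N on the fingers. I'll continue in small steps until I feel the stop.

```bash
for i in 1; do :; done; python3 -m creep '[[[0,2,0],[0,0,0]],[[0,2,0],[0,0,0]],[[0,2,0],[0,0,0]],[[0,2,0],[0,0,0]],[[0,0,0],[0,0,0]]]' 0
```

```text
clock: 5.95
eef_pos: [0.511, -0.1805, 0.0474]
tool_rot: [0.801, 0.599, -0.001, -0.001]
ft_force: [-5.5, 3.1, 3.3]
grip_width: 0.0002
grasp_force: 2.7
```

```bash
python3 -m creep '[[[0,1.5,0],[0,0,0]],[[0,1.5,0],[0,0,0]],[[0,0,0],[0,0,0]]]' 0
```

```text
clock: 6.32
eef_pos: [0.5138, -0.1813, 0.0474]
tool_rot: [0.801, 0.599, -0.001, -0.001]
ft_force: [-5.8, 1.6, 4.1]
grip_width: -0.0001
grasp_force: 2.8
```

```bash
python3 -m creep '[[[0,1.5,0],[0,0,0]],[[0,1.5,0],[0,0,0]],[[0,0,0],[0,0,0]]]' 0
```

```text
clock: 6.7
eef_pos: [0.5147, -0.1815, 0.0474]
tool_rot: [0.801, 0.599, -0.002, -0.003]
ft_force: [-9.5, 3.3, 8.0]
grip_width: -0.0002
grasp_force: 5.3
```

```bash
python3 -m creep '[[[0,1.5,0],[0,0,0]],[[0,1,0],[0,0,0]],[[0,0,0],[0,0,0]]]' 0
python3 - <<'E'
from h import *
c=vision.camera("side"); cv2.imwrite("pics/side6.png",cv2.resize(c["image"][230:400,220:460],None,fx=3,fy=3))
E
```

```text
clock: 7.08
eef_pos: [0.5148, -0.1816, 0.0474]
tool_rot: [0.801, 0.599, -0.003, -0.004]
ft_force: [-15.7, 4.0, 12.1]
grip_width: -0.0
grasp_force: 8.2
```

View pics/side6.png

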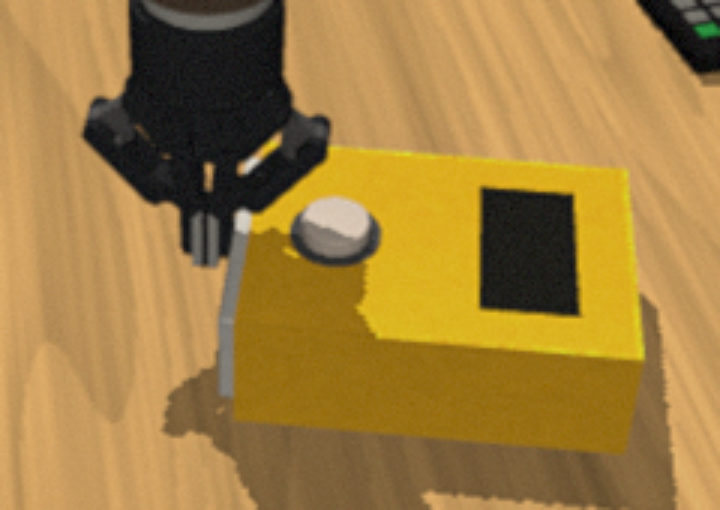

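The motion stalled at 16 N with the plate almost flush against the housing, so this is the stop. I'll retreat and check that it stays shut.

```bash
python3 -m creep '[[[0,-5,0],[0,0,0]],[[0,-10,0],[0,0,0]],[[0,-30,0],[0,0,0]],[[0,-40,0],[0,0,0]],[[0,-20,-30],[0,0,0]],[[0,0,-40],[0,0,0]],[[0,0,-20],[0,0,0]],[[0,0,0],[0,0,0]],[[0,0,0],[0,0,0]]]' 0
python3 - <<'E'
from h import *
c=vision.camera("side"); cv2.imwrite("pics/side7.png",c["image"])
print([vision.place_of(c,q)[0] for q in ["yellow_front","blue_front"]])
E
```

```text
clock: 8.25
eef_pos: [0.4194, -0.1534, 0.1371]
tool_rot: [0.801, 0.599, 0.0, -0.0]
ft_force: [-0.3, 0.1, -0.3]
grip_width: -0.0
grasp_force: 0.0
[{'position': [293.7, 318.5], 'score': 0.92}, {'position': [257.8, 190.6], 'score': 0.75}]
```

View pics/side7.png

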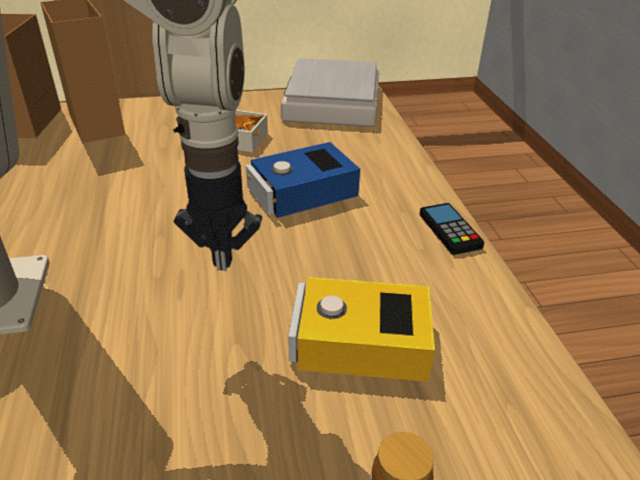

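The yellow tray is shut and staying there: its front is at (294,320), the same as at the start. The blue drawer hasn't moved and the arm is clear.

```bash
python3 -c "
from workcell import workorder; print(workorder.job_done())"
```

```text
the job is handed in; nothing more can be done
None
```

I pressed the yellow drawer's button and its tray sprung out; I then pushed it home to the stop, and it stayed shut when I backed off. The blue drawer stayed shut, and I handed the job in (no verdict came back).

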